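# Pull a cover plate into line with a tapered pin

### The job

The steel cover plate on the white housing has slid along its guides, so its hole no longer lines up with the hole in the housing. Take the thick tapered pin with the wide round collar from the plywood rack and drive it point down through both holes until its collar sits on the plate, so that the pin itself pulls the plate into line. Do not push the plate with the gripper; leave the pin standing there and let go.

Things in the scene. Friction and masses are not known exactly. Their poses are not given: they have to be found in the camera images.
- pin_handle (a point): Centre of the thick aluminium pin's round handle (28 mm dia, 48 tall). Below it: round collar 64 mm dia, 6 thick, underside 30 mm below this point; shank 40 dia for 18 mm; cone 50 mm long to a 6 mm point, 98 mm below this point. 0.2 kg, loose, hanging point down by its collar in the rack. z: up the pin; at the start the rack's row runs along y, so x is the side free for fingers.
- rack: Fixed plywood pin rack, 84 x 280 mm, top 88 mm up; origin at its foot, middle. Three 44 mm holes, 90 mm apart along y; the thick pin hangs in any of them. The others, whose tops stand 54 mm above the rack (lift 150 mm to pass over them), hold a slim tapered pin (shank 20, handle 16, collar 54 mm) and a straight blunt plug (square collar, T-bar handle).
- housing_hole (a point): Centre of the 44 mm round through hole in the white housing (210 x 160 mm, fixed), at its deck's upper face, 74 mm above the table. Deck 10 mm thick, hollow beneath. z up, x along the plate's guides. With the pin fully home the handle centre is 39 mm above this point.
- cover: Steel plate 130 (x) x 114 (y) x 8 mm with a 44 mm hole in its middle, between guide rails on the housing. Origin: hole centre at the plate's underside, 1 mm above the deck. Slides along its x only, about 2 N of friction, stays where left; starts 9 to 13 mm out of line. The pin's point can pass straight down over the housing hole's centre.
Mind the look-alikes: they are no part of the job. Leave any black or turquoise look-alike of the part that bears pin_handle alone.

How it is judged:
By the outcome, as a careful person would: the job done as asked, in the order asked, and still so for the second after the job is handed in, with the robot touching nothing.
It also fails if it takes over 48 s, if anything falls off the work surface, if the arm or the gripper's body presses on something with over 40 N, if the wrist force passes 120 N, or if a joint passes its speed limit or range.

### The arm

A 6-joint arm with a two-finger parallel gripper is mounted at the origin on the work surface. World frame = base frame: x ahead of the robot, y to its left, z up, the work surface at z = 0. Lengths are in m, angles in rad, forces in N, time in s.
With the tool pointing down it reaches from about 0.35 to 0.775 m from the base axis. Payload 7.3 kg.
Tool frame: the origin (TCP) lies at the very end of the fingers, on their centre line; the grasp point (between the pads) lies behind it (env.hold_point_z is the z of the grasp point in the tool frame, in m); z points along the fingers, y is the direction in which the jaws open and shut (so a half turn about z gives the same grasp; the last joint's range is limited). The gripper opens to 92 mm and grips with 3 to 60 N. Pads are 19 mm wide; open, the fingers measure 130 mm over their backs; the gripper's body (75 mm by 190 mm) begins 47 mm behind the grasp point.
Start: joints at [1.186, 0.342, 1.524, -0, 1.275, -0.146], TCP at [0.124, 0.51, 0.227] pointing down, gripper open.
Joint ranges: [-2.53, 2.53], [-0.77, 2.02], [0.04, 2.7], [-1, 4.14], [0.28, 2.66], [-3.11, 3.11]. Speed limits (rad/s): [2.57, 2.57, 3.14, 3.14, 3.14, 3.14].

### API

Orientations are given as a rotation vector (axis times angle).
In Python, from workcell import env gives the robot as it stands. The module is installed in compiled form; this text tells all that it offers.
- The arm moves only by the tool jog_arm, never from a script. Its argument "motion" is a list of rows, each a list of 3 entries, a list of its own where there are three numbers: the shift along the tool's x, y, z normalised to -1 to 1, where 1 is 0.3 m, then the turn, a rotation vector about the tool's x, y, z normalised to -1 to 1, where 1 is 90 degrees, then the closure, from -1 (fully open) to 1 (shut), so that 0 is half open. In form: [[[tx, ty, tz], [wx, wy, wz], jaw], ...]. A call has 1 to 12 rows; each row shifts and turns the commanded pose from where the row before left it, along the tool's axes as they then stand; what a row does not reach is not made up. A row lasts 1/8 s, in which the tool goes at most 62.5 mm and 10.7 degrees, less where a joint would pass 70% of its speed; a pose out of reach is approached as far as the arm can. A call with a number of a shift or a turn outside -1 to 1 is refused whole. A call with a gripper value outside its range is refused whole. The fingers move at their own pace and stop on an object; "grip_force" is the grip in N (left out, the last holds). Time passes only in rows, so rows that do not move let the fingers close. It gives the time, the measured TCP pose, the force and the opening at its end, in the units of the state.
- env.state(): the state, without advancing time (a new reading comes with each control period).
- env.get_image(name): name is "scene" or "top" or "wrist"; returns the picture (384x512x3 uint8, blue, green, red); there is no depth.
- env.camera_params(name): a dict with "intrinsics" (3x3 intrinsics, pixels), "k1" (the pictures are not rectified: a ray, as slopes to the right and down, at radius r is drawn at 1 + k1 r^2 times it, then the intrinsics apply), "camera_from_world" (4x4, takes a point from world to camera coordinates); the wrist camera has in their place "T_tool_cam" (4x4, takes a point from camera to tool coordinates, whose origin is the TCP and whose axes are the flange's). Camera axes: x right, y up, looking along -z (the intrinsics and any distortion apply to the point x, -y, -z); pixel columns grow to the right and rows downward; lengths in m; the calibration is good to about 2 mm. A picture is of the moment at which its call begins: read the wrist's pose just before it. camera_params takes no time and is no camera call.
- env.sign_off(): hands the job in, once; it reports no verdict.
The state is a dict: "time_s": time; "qpos": joint angles; "joint_vel": joint speeds; "tau": joint torques, N m; "tool_pos": TCP position; "ee_rot": TCP orientation; "force": force on the tool from outside, world axes, zero at the start; "torque": the same for the moment, N m; "width": opening from 0.0 (shut) to 1.0 (fully open).
Only numpy, scipy, OpenCV 4.12 (cv2) and the standard library are available. Lean on these libraries where they do the work, as an engineer would, in place of code of your own. Each camera call takes 0.05 s, during which the arm holds its last target.

## Working session

There is one attempt and no reset: what is moved stays moved. The work goes in short steps, Python scripts to look and compute and a tool call to move; the robot and the scene stay as the last step left them, time stands still between calls to the robot, and variables do not carry over. Pictures are saved under pics/ and viewed, and the job is handed in when it is done.

Besides the shell and the picture viewer there is one more tool, called after "Emit:" as name(argument=value, ...), one argument or row to a line, values as JSON. jog_arm: Moves the arm, as the interface text tells. Its arguments: {"type":"object","properties":{"motion":{"type":"array"},"grip_force":{"type":"number"}},"required":["motion"]}

```bash
mkdir -p pics; ls; python3 - <<'E'
from workcell import env
import cv2
print(env.state()); print(env.hold_point_z)
for n in("scene","top"):
    im=env.get_image(n); cv2.imwrite(f"pics/{n}0.png",im); print(n,env.camera_params(n))
print(env.camera_params("wrist"))
E
```

```text
pics
{'time_s': 0.0, 'qpos': array([ 1.18598892e+00,  3.42719837e-01,  1.52503561e+00, -1.03147287e-05,
        1.27542365e+00, -1.46013877e-01]), 'joint_vel': array([-1.10893251e-03,  6.07678039e-05,  8.33292267e-04, -3.97873775e-04,
        1.38304939e-03,  6.68777973e-04]), 'tau': array([-3.14545950e-04, -4.31237483e+01, -2.44217420e+01,  7.16686388e-02,
        5.59272605e-02, -9.94235324e-05]), 'tool_pos': array([0.12400597, 0.50970762, 0.22603999]), 'ee_rot': array([-3.74152192e-01, -3.11882255e+00,  2.40848270e-03]), 'force': array([ 1.38112705, -0.03058362, -0.36132699]), 'torque': array([-0.02570688,  0.00650096, -0.06609454]), 'width': 1.0005949051943206}
-0.0188
scene {'intrinsics': array([[486.4326443 ,   0.        , 259.60308102],
       [  0.        , 486.4326443 , 192.34224415],
       [  0.        ,   0.        ,   1.        ]]), 'k1': 0.054272244207788436, 'camera_from_world': array([[-0.18404933,  0.98284198,  0.01214436,  0.04763937],
       [-0.8050878 , -0.15782769,  0.57177273,  0.3638531 ],
       [ 0.56387896,  0.09545711,  0.82032217, -1.49333819],
       [ 0
[... 375 characters left out ...]
8446121, -0.52657599],
       [-0.18469179,  0.01138467,  0.98273055, -0.96721313],
       [ 0.        ,  0.        ,  0.        ,  1.        ]])}
{'intrinsics': array([[288.3707468 ,   0.        , 256.06117782],
       [  0.        , 288.3707468 , 186.80816399],
       [  0.        ,   0.        ,   1.        ]]), 'k1': 0.016383317289614088, 'T_tool_cam': array([[ 1.62010511e-03,  9.56705884e-01,  2.91051932e-01,
         7.88016635e-02],
       [ 9.99998048e-01, -1.22070394e-03, -1.55383715e-03,
        -1.37311912e-04],
       [-1.13127690e-03,  2.91053882e-01, -9.56705994e-01,
        -1.56194622e-01],
       [ 0.00000000e+00,  0.00000000e+00,  0.00000000e+00,
         1.00000000e+00]])}
```

View pics/scene0.png

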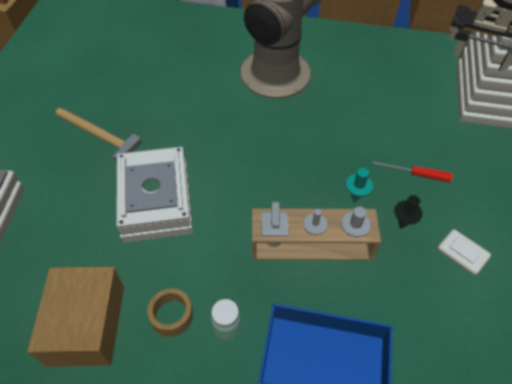

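View pics/top0.png

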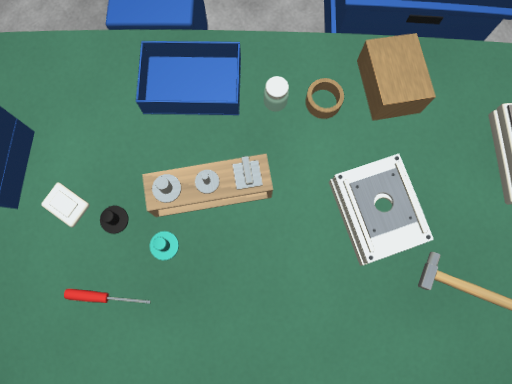

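The scene view shows the rack at (315,230) with three parts, left to right: the T-bar plug (275,220), the slim pin (316,222) and the thick pin (357,220). The housing hole is at (151,185). In the top view the thick pin is at (166,188) and the housing hole at (383,202). The black and turquoise look-alikes lie off the rack. Next I'll zoom in.

```bash
cat > h.py <<'E'
import numpy as np, cv2
from workcell import env
from scipy.spatial.transform import Rotation as R
def ray(name,uv,T=None):
    p=env.camera_params(name); K=p["intrinsics"];k=p["k1"]
    d=np.array([(uv[0]-K[0,2])/K[0,0],(uv[1]-K[1,2])/K[1,1]]); s=d.copy()
    for _ in range(30): s=d/(1+k*(s@s))
    v=np.array([s[0],-s[1],-1.])
    if name=="wrist": M=T@p["T_tool_cam"]
    else: M=np.linalg.inv(p["camera_from_world"])
    return M[:3,3],M[:3,:3]@v
def plane(name,uv,z,T=None):
    o,d=ray(name,uv,T); return o+d*(z-o[2])/d[2]
def two(a,b):
    (o1,d1),(o2,d2)=a,b
    A=np.stack([d1,-d2],1); t=np.linalg.lstsq(A,o2-o1,rcond=None)[0]
    p,q=o1+d1*t[0],o2+d2*t[1]; return (p+q)/2,np.linalg.norm(p-q)
def proj(name,P,T=None):
    p=env.camera_params(name); K=p["intrinsics"]
    M=np.linalg.inv(T@p["T_tool_cam"]) if name=="wrist" else p["camera_from_world"]
    c=M[:3,:3]@P+M[:3,3]; s=np.array([c[0],-c[1]])/-c[2]; s=s*(1+p["k1"]*(s@s))
    return K[0,0]*s[0]+K[0,2],K[1,1]*s[1]+K[1,2]
def toolT(s=None):
    s=s or env.state(); T=np.eye(4);T[:3,:3]=R.from_rotvec(s["ee_rot"]).as_matrix();T[:3,3]=s["tool_pos"];return T
E
python3 - <<'E'
import cv2,numpy as np
a=cv2.imread("pics/top0.png");b=cv2.imread("pics/scene0.png")
f=lambda i,x,y,w,h,s:cv2.resize(i[y:y+h,x:x+w],None,fx=s,fy=s,interpolation=cv2.INTER_CUBIC)
cv2.imwrite("pics/c1.png",np.vstack([f(a,135,145,145,75,5)]))
cv2.imwrite("pics/c2.png",f(a,325,150,115,115,5))
cv2.imwrite("pics/c3.png",f(b,240,195,150,75,5))
cv2.imwrite("pics/c4.png",f(b,105,140,100,100,5))
E
```

```text
(no output)
```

View pics/c1.png

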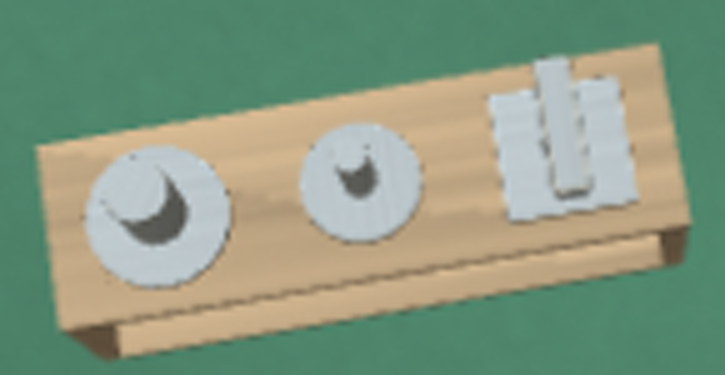

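View pics/c2.png

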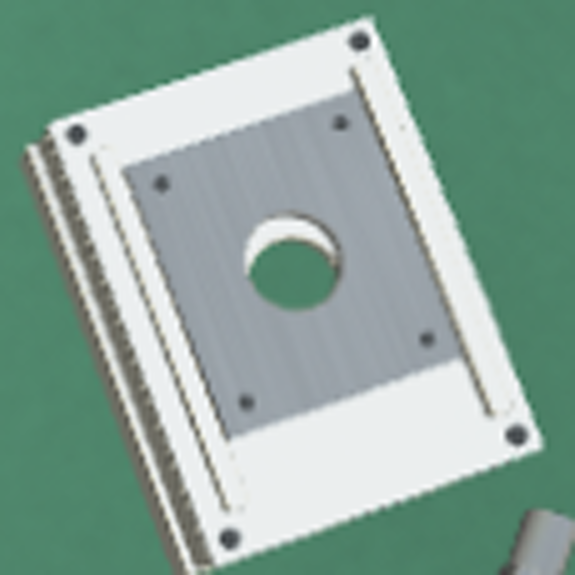

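View pics/c3.png

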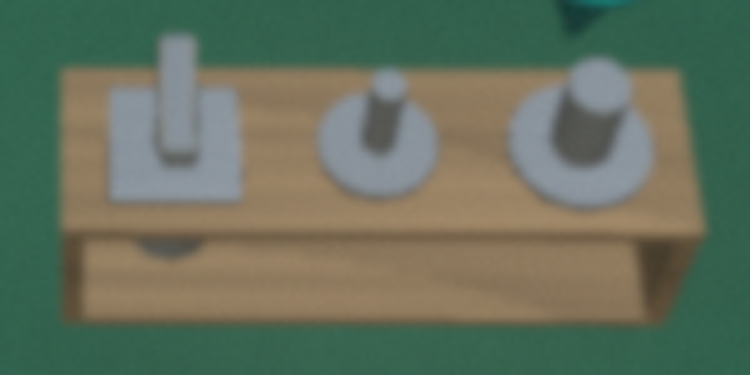

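View pics/c4.png

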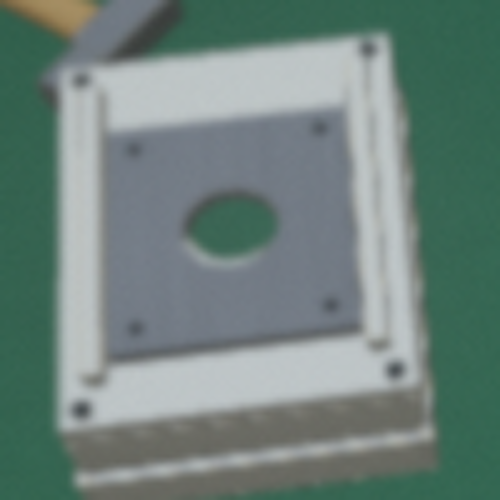

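In the top crop, the thick pin's collar centre is at about (158,216) and its handle top at about (132,188). The plate hole is at (292,262) and is shifted up the guides, leaving a white crescent of deck at its upper rim. The deck's four corner screws are clear. Next I'll measure these.

```bash
cat > m1.py <<'E'
from h import *
a=cv2.imread("pics/top0.png");b=cv2.imread("pics/scene0.png")
for n in("top","scene"): print(n,"cam",np.round(ray(n,(256,192))[0],3))
t=lambda x,y,ox,oy:(x/5+ox-.4,y/5+oy-.4)
# pin
ct=plane("top",t(158,216,135,145),.094); cs=plane("scene",t(581,145,240,195),.094)
ht=plane("top",t(133,188,135,145),.142); hs=plane("scene",t(601,86,240,195),.142)
print("collar",ct,cs,"handle",ht,hs)
print("tri handle top",two(ray("top",t(133,188,135,145)),ray("scene",t(601,86,240,195))))
# other racks
for u in((361,183),(563,150)): print("mid/plug",plane("top",t(*u,135,145),.094))
print("scene mid/plug",plane("scene",t(378,143,240,195),.094),plane("scene",t(175,145,240,195),.094))
rc=[plane("top",t(*u,135,145),.088) for u in((37,147),(657,44),(690,222),(63,328))]
print("rack corners",np.round(rc,4),np.linalg.norm(rc[0]-rc[1]),np.linalg.norm(rc[1]-rc[2]))
print("mean",np.mean(rc,0))
# housing screws
def dots(n,ox,oy,pts,z):
    return np.array([plane(n,t(*p,ox,oy),z) for p in pts])
A=dots("top",325,150,((76,134),(359,41),(516,435),(229,538)),.074)
B=dots("scene",105,140,((81,79),(367,47),(395,370),(81,410)),.074)
for D in(A,B): print("screws",np.round(D,4).tolist(),"mean",D.mean(0),"sides",[round(np.linalg.norm(D[i]-D[i-3]),4) for i in range(4)])
A=dots("top",325,150,((162,184),(340,122),(427,340),(247,402)),.083)
B=dots("scene",105,140,((134,149),(320,127),(331,304),(135,328)),.083)
for D in(A,B): print("plate",np.round(D,4).tolist(),"mean",D.mean(0),"sides",[round(np.linalg.norm(D[i]-D[i-3]),4) for i in range(4)])
# deck corners
D=dots("top",325,150,((372,17),(543,448),(213,567),(50,125)),.074); print("deck corners",np.round(D,4).tolist(),D.mean(0),[round(np.linalg.norm(D[i]-D[i-3]),4) for i in range(4)])
print("platehole",plane("top",t(293,261,325,150),.083),plane("scene",t(231,224,105,140),.083))
E
python3 m1.py
```

```text
top cam [0.338 0.073 1.047]
scene cam [1.144 0.153 1.016]
collar [0.54978959 0.26774658 0.094     ] [0.55165252 0.27034501 0.094     ] handle [0.55086394 0.2690863  0.142     ] [0.55132109 0.27049328 0.142     ]
tri handle top (array([0.55099772, 0.26991652, 0.14130798]), np.float64(0.0013349710731092885))
mid/plug [0.56620749 0.17940423 0.094     ]
mid/plug [0.582773   0.09136573 0.094     ]
scene mid/plug [0.5679256  0.18203469 0.094     ] [0.58620708 0.09390774 0.094     ]
rack corners [[0.5815 0.3248 0.088 ]
 [0.6339 0.0506 0.088 ]
 [0.5529 0.035  0.088 ]
 [0.5004 0.3079 0.088 ]] 0.27916450059443093 0.08257023029033526
mean [0.56716024 0.17961383 0.088     ]
screws [[0.5882, -0.1167, 0.074], [0.6352, -0.2489, 0.074], [0.4547, -0.3133, 0.074], [0.4076, -0.1816, 0.074]] mean [ 0.52140859 -0.21511634  0.074     ] sides [np.float64(0.1403), np.float64(0.1917), np.float64(0.1399), np.float64(0.1918)]
screws [[0.4526, -0.3135, 0.074], [0.4052, -0.1816, 0.074], [0.5875, -0.116, 0.074], [0.6348, -0.2479, 0.074]] mean [ 0.52002159 -0.2147577   0.074     ] sides [np.float64(0.1402), np.flo
[... 154 characters left out ...]
7, 0.083]] mean [ 0.52999677 -0.21206945  0.083     ] sides [np.float64(0.0876), np.float64(0.105), np.float64(0.0872), np.float64(0.1035)]
plate [[0.4954, -0.2697, 0.083], [0.4652, -0.1867, 0.083], [0.5637, -0.1519, 0.083], [0.5934, -0.2353, 0.083]] mean [ 0.52943459 -0.21089934  0.083     ] sides [np.float64(0.0884), np.float64(0.1044), np.float64(0.0885), np.float64(0.1039)]
deck corners [[0.6469, -0.2556, 0.074], [0.449, -0.3255, 0.074], [0.3949, -0.1742, 0.074], [0.5921, -0.105, 0.074]] [ 0.52070168 -0.21505917  0.074     ] [np.float64(0.2099), np.float64(0.1607), np.float64(0.209), np.float64(0.1603)]
platehole [ 0.52996577 -0.21139511  0.083     ] [ 0.52900895 -0.21077799  0.083     ]
```

Triangulated values match the sizes given:
- **Rack:** 279 x 83 mm.
- **Deck:** 210 x 160 mm.
- **Plate offset:** 9.6 mm along the guides.
- **Handle top:** z of 0.141, against 0.142 expected.

Next I'll check that the housing hole is where I think it is, using the crescent.

```bash
cat > ov.py <<'E'
from h import *
u=np.array([.943,.333]);u/=np.linalg.norm(u)
th=np.linspace(0,2*np.pi,120)
def ov(n,img,ox,oy,w,h,c_,z,col,s=5,out=None):
    pts=np.array([proj(n,np.array([c_[0]+.022*np.cos(a),c_[1]+.022*np.sin(a),z])) for a in th])
    for p in pts: cv2.circle(out,(int(round((p[0]-ox+.5)*s)),int(round((p[1]-oy+.5)*s))),1,col,-1)
for n,ox,oy,w,h,H,P in(("top",355,175,60,60,(.5210,-.2151),(.5300,-.2117)),("scene",130,165,45,45,(.5200,-.2148),(.5292,-.2108))):
    im=cv2.imread(f"pics/{n}0.png"); o=cv2.resize(im[oy:oy+h,ox:ox+w],None,fx=8,fy=8,interpolation=cv2.INTER_CUBIC)
    ov(n,im,ox,oy,w,h,P,.083,(0,0,255),8,o); ov(n,im,ox,oy,w,h,H,.074,(255,0,0),8,o); ov(n,im,ox,oy,w,h,H,.064,(0,255,255),8,o)
    o=cv2.resize(o,(390,390)); cv2.imwrite(f"pics/ov_{n}.png",o)
cv2.imwrite("pics/ov.png",np.hstack([cv2.imread("pics/ov_top.png"),cv2.imread("pics/ov_scene.png")]))
E
python3 ov.py
```

```text
(no output)
```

View pics/ov.png

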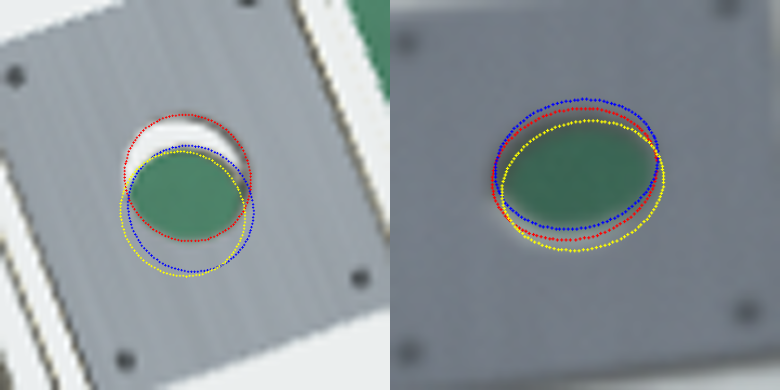

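The overlay matches: the predicted deck-hole rims bound the green area in both views, so the housing hole is at about (0.5205,-0.215). Now I'll work out the moves to the pin.

```bash
cat >> h.py <<'E'
def plan(tp,yaw_y,n,T=None,Rt=None):
    """n equal rows; tool y axis to world angle yaw_y (deg), tool straight down"""
    T=toolT() if T is None else T
    y=np.array([np.cos(np.radians(yaw_y)),np.sin(np.radians(yaw_y)),0]); z=np.array([0,0,-1.]); Rg=np.stack([np.cross(y,z),y,z],1)
    w=R.from_matrix(T[:3,:3].T@Rg).as_rotvec(); R0=T[:3,:3]; d=(np.array(tp)-T[:3,3])/n
    for i in range(n):
        Ri=R0@R.from_rotvec(w*i/n).as_matrix(); print(np.round(Ri.T@d/.3,3).tolist(),np.round(w/n/(np.pi/2),4).tolist())
E
python3 -c "
from h import *
plan((.551,.2695,.226),10.6,9)"
```

```text
[-0.175, -0.049, 0.0] [-0.0001, 0.0, 0.0811]
[-0.18, -0.026, 0.0] [-0.0001, 0.0, 0.0811]
[-0.181, -0.003, 0.0] [-0.0001, 0.0, 0.0811]
[-0.18, 0.02, 0.0] [-0.0001, 0.0, 0.0811]
[-0.176, 0.042, 0.0] [-0.0001, 0.0, 0.0811]
[-0.17, 0.065, 0.0] [-0.0001, 0.0, 0.0811]
[-0.16, 0.086, 0.0] [-0.0001, 0.0, 0.0811]
[-0.148, 0.105, 0.0] [-0.0001, 0.0, 0.0811]
[-0.133, 0.123, 0.0] [-0.0001, 0.0, 0.0811]
```

Emit:
jog_arm(
  motion=[
    [[-0.175,-0.049,0],[0,0,0.081],-1],
    [[-0.18,-0.026,0],[0,0,0.081],-1],
    [[-0.181,-0.003,0],[0,0,0.081],-1],
    [[-0.18,0.02,0],[0,0,0.081],-1],
    [[-0.176,0.042,0],[0,0,0.081],-1],
    [[-0.17,0.065,0],[0,0,0.081],-1],
    [[-0.16,0.086,0],[0,0,0.081],-1],
    [[-0.148,0.105,0],[0,0,0.081],-1],
    [[-0.133,0.123,0],[0,0,0.081],-1],
    [[0,0,0],[0,0,0],-1],
    [[0,0,0],[0,0,0],-1],
  ],
)

```text
time_s: 1.48
tool_pos: [0.5509, 0.2707, 0.226]
ee_rot: [-2.003, -2.419, 0.002]
force: [0.1, 0.8, -0.9]
width: 0.995
```

```bash
cat > w.py <<'E'
from h import *
import sys
s=env.state(); T=toolT(s); im=env.get_image("wrist"); cv2.imwrite(f"pics/{sys.argv[1]}.png",im); np.save(f"pics/{sys.argv[1]}.npy",T)
print(s["time_s"],s["tool_pos"],T[:3,1],s["force"],s["width"])
E
python3 w.py w1; python3 -c "
from h import *
T=np.load('pics/w1.npy')
for z in(.094,.118,.142): print(proj('wrist',np.array([.551,.2695,z]),T))
im=cv2.imread('pics/w1.png');cv2.imwrite('pics/w1b.png',cv2.resize(im,(800,600)))"
```

```text
1.475 [0.55086921 0.27073743 0.22602671] [ 0.98248845  0.18631483 -0.00179499] [ 0.07968503  0.8483189  -0.88931154] 0.9953756096600541
(np.float64(255.9478625288704), np.float64(179.99774234831455))
(np.float64(255.91042533575057), np.float64(186.69391240477628))
(np.float64(255.86618847422903), np.float64(194.6056824855908))
```

View pics/w1.png

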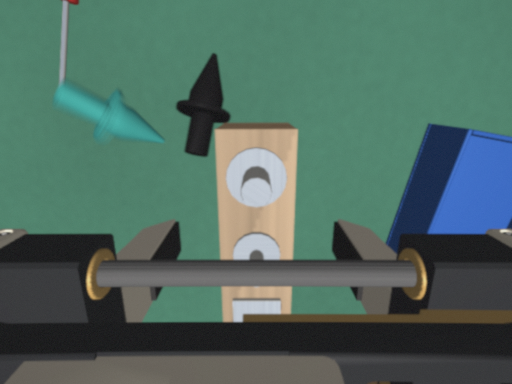

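The wrist view shows the thick pin between the fingers, with its collar at about (256,178) and its handle top at about (257,190). It lies 1–2 mm further along +y than predicted. The rack ends just above it, and the look-alikes are clear. I'll refine this.

```bash
python3 -c "
from h import *
T=np.load('pics/w1.npy');im=cv2.imread('pics/w1.png')
c=cv2.resize(im[140:230,205:310],None,fx=7,fy=6.5,interpolation=cv2.INTER_CUBIC);cv2.imwrite('pics/w1c.png',c)
h=cv2.cvtColor(im,cv2.COLOR_BGR2HSV);m=((h[...,1]<60)&(h[...,2]>90)).astype(np.uint8)
m[:135]=0;m[216:]=0;m[:,:215]=0;m[:,300:]=0
cs,_=cv2.findContours(m,0,1);k=max(cs,key=cv2.contourArea)
e=cv2.fitEllipse(cv2.convexHull(k));print(e);print(plane('wrist',e[0],.094,T)); print(cv2.boundingRect(k))
"
```

```text
((255.86386108398438, 177.03688049316406), (60.819129943847656, 62.48579788208008), 88.65670013427734)
[0.55031846 0.2726022  0.094     ]
(225, 147, 63, 61)
```

View pics/w1c.png

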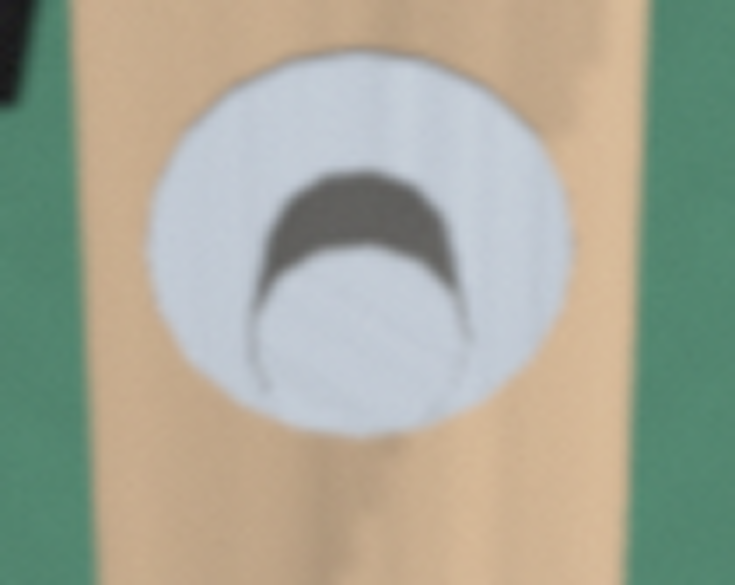

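Emit:
jog_arm(
  motion=[
    [[0,0,0.1],[0,0,0],-1],
    [[0,0,0.1],[0,0,0],-1],
    [[0,0,0.1],[0,0,0],-1],
    [[0,0,0.08],[0,0,0],-1],
    [[0,0,0.036],[0,0,0],-1],
    [[0,0,0],[0,0,0],-1],
    [[0,0,0],[0,0,0],1],
    [[0,0,0],[0,0,0],1],
    [[0,0,0],[0,0,0],1],
    [[0,0,0],[0,0,0],1],
    [[0,0,0],[0,0,0],1],
    [[0,0,0],[0,0,0],1],
  ],
  grip_force=55,
)

```text
time_s: 3.02
tool_pos: [0.5516, 0.2707, 0.1019]
ee_rot: [-2.005, -2.419, -0.0]
force: [-0.8, 0.8, 0.1]
width: 0.397
```

Emit:
jog_arm(
  motion=[
    [[0,0,0],[0,0,0],1],
    [[0,0,0],[0,0,0],1],
    [[0,0,0],[0,0,0],1],
    [[0,0,0],[0,0,0],1],
  ],
)

```text
time_s: 3.52
tool_pos: [0.5515, 0.2707, 0.1019]
ee_rot: [-2.004, -2.419, 0.0]
force: [0.3, -0.0, -0.2]
width: 0.294
```

Emit:
jog_arm(
  motion=[
    [[0,0,-0.05],[0,0,0],1],
    [[0,0,-0.11],[0,0,0],1],
    [[0,0,-0.15],[0,0,0],1],
    [[0,0,-0.15],[0,0,0],1],
    [[0,0,-0.14],[0,0,0],1],
    [[0,0,0],[0,0,0],1],
    [[0,0,0],[0,0,0],1],
  ],
)

```text
time_s: 4.4
tool_pos: [0.5511, 0.2705, 0.2816]
ee_rot: [-2.004, -2.419, 0.001]
force: [0.4, 0.7, -2.5]
width: 0.298
```

```bash
python3 -c "
from h import *
print(env.state()['force'],env.state()['width'],env.state()['tool_pos'])
plan((.5205,-.2150,.282),19.4,10)
for n in('scene','wrist'): cv2.imwrite(f'pics/{n}2.png',env.get_image(n))
"
```

```text
[ 0.3916927   0.74807799 -2.52578254] 0.2975150732373888 [0.55114777 0.27054396 0.28159014]
[-0.157, -0.04, -0.0] [-0.0, 0.0, -0.0097]
[-0.157, -0.042, -0.0] [-0.0, 0.0, -0.0097]
[-0.156, -0.045, -0.0] [-0.0, 0.0, -0.0097]
[-0.155, -0.047, -0.0] [-0.0, 0.0, -0.0097]
[-0.154, -0.05, -0.0] [-0.0, 0.0, -0.0097]
[-0.154, -0.052, -0.0] [-0.0, 0.0, -0.0097]
[-0.153, -0.054, -0.0] [-0.0, 0.0, -0.0097]
[-0.152, -0.057, -0.0] [-0.0, 0.0, -0.0097]
[-0.151, -0.059, -0.0] [-0.0, 0.0, -0.0097]
[-0.15, -0.061, -0.0] [-0.0, 0.0, -0.0097]
```

View pics/scene2.png

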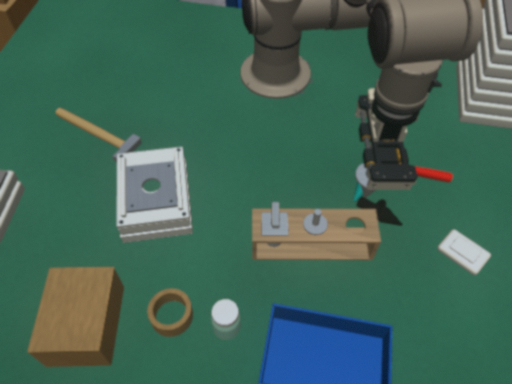

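View pics/wrist2.png

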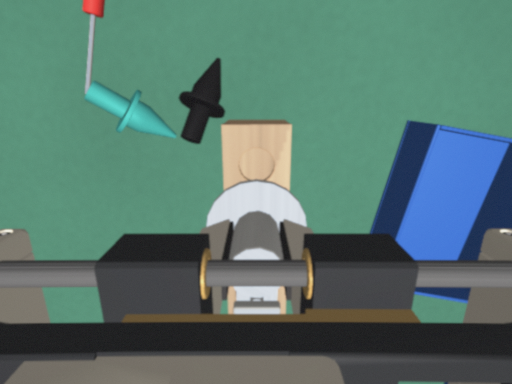

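The pin is held (opening 27 mm, weight about 2 N), its rack hole is empty, and the neighbouring parts are undisturbed. Now I'll carry it over the housing.

Emit:
jog_arm(
  motion=[
    [[-0.157,-0.04,0],[0,0,-0.01],1],
    [[-0.157,-0.042,0],[0,0,-0.01],1],
    [[-0.156,-0.045,0],[0,0,-0.01],1],
    [[-0.155,-0.047,0],[0,0,-0.01],1],
    [[-0.154,-0.05,0],[0,0,-0.01],1],
    [[-0.154,-0.052,0],[0,0,-0.01],1],
    [[-0.153,-0.054,0],[0,0,-0.01],1],
    [[-0.152,-0.057,0],[0,0,-0.01],1],
    [[-0.151,-0.059,0],[0,0,-0.01],1],
    [[-0.15,-0.061,0],[0,0,-0.01],1],
    [[0,0,0],[0,0,0],1],
    [[0,0,0],[0,0,0],1],
  ],
)

```text
time_s: 6.0
tool_pos: [0.5217, -0.2145, 0.2809]
ee_rot: [-1.808, -2.566, -0.001]
force: [-0.0, 0.5, -2.0]
width: 0.3
```

Emit:
jog_arm(
  motion=[
    [[0,0,0.1],[0,0,0],1],
    [[0,0,0.1],[0,0,0],1],
    [[0,0,0.07],[0,0,0],1],
    [[0,0,0],[0,0,0],1],
    [[0,0,0],[0,0,0],1],
  ],
)

```text
time_s: 6.62
tool_pos: [0.5227, -0.2144, 0.2019]
ee_rot: [1.806, 2.569, 0.0]
force: [-0.2, 0.2, -0.8]
width: 0.296
```

```bash
python3 w.py w3; python3 -c "
from h import *
print(env.state()['force'])
for n in('scene','top'):
    im=env.get_image(n); cv2.imwrite(f'pics/{n}3.png',im)
    c=proj(n,np.array([.52,-.215,.1]));x,y=int(c[0])-50,max(0,int(c[1])-50);print(n,x,y)
    cv2.imwrite(f'pics/{n}3c.png',cv2.resize(im[y:y+100,x:x+100],None,fx=5,fy=5,interpolation=cv2.INTER_CUBIC))
"
```

```text
6.625 [ 0.52266122 -0.21439005  0.20190028] [0.9410421  0.33828793 0.00102116] [-0.18824029  0.22193155 -0.80645099] 0.29590058638731925
[ 0.09158293 -0.31601895 -1.34912498]
scene 98 126
top 337 154
```

View pics/scene3c.png

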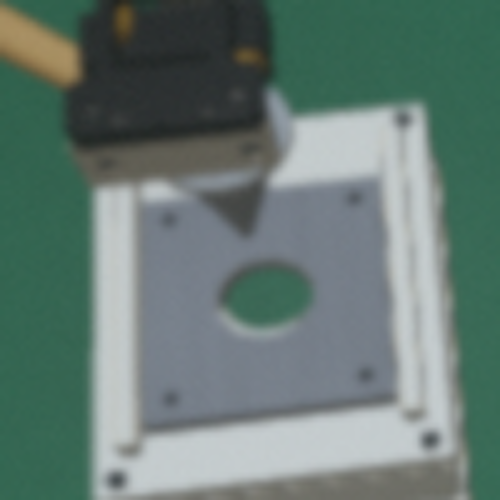

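View pics/top3c.png

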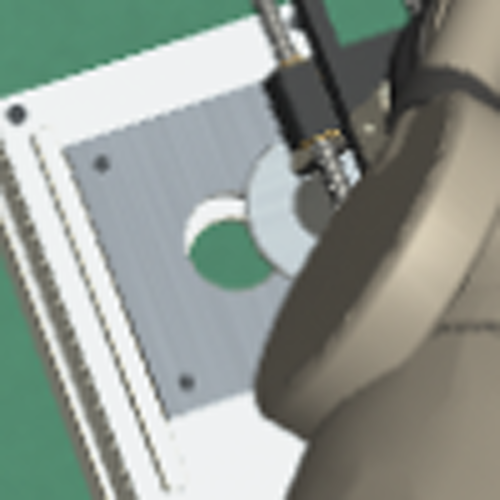

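View pics/w3.png

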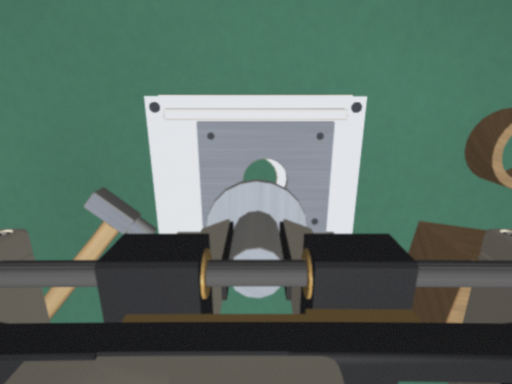

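The scene crop shows the pin's tip at about (248,237), above the plate hole at (267,298). In the top view the collar is at about (290,210), partly hidden. In the wrist view the far deck screws are at (155,107) and (356,107) and the collar is centred on column 256. I'll measure pin against hole in each camera.

```bash
python3 -c "
from h import *
u=np.array([.943,.333]);v=np.array([-.333,.943])
T=np.load('pics/w3.npy'); tz=T[2,3]
print('scene tip',plane('scene',(98+248/5-.4,126+236/5-.4),tz-.0819), 'tcp',T[:3,3])
# predicted screws
H=np.array([.5207,-.2150])
for n,a in(('wrist',T),('scene',None)):
  for sx in(-1,1):
    for sy in(-1,1):
      p=H+sx*.0963*u+sy*.0701*v; print(n,sx,sy,np.round(proj(n,np.array([*p,.074]),a),1))
# pin predicted in wrist with zero tool offset: collar top outline
th=np.linspace(0,2*np.pi,180)
for z in(.0079,.0139):
  q=np.array([proj('wrist',(T@np.array([.032*np.cos(t),.032*np.sin(t),z,1]))[:3],T) for t in th]); print('collar pred x',q[:,0].min(),q[:,0].max(),'ytop',q[:,1].min())
q=np.array([proj('top',(T@np.array([.032*np.cos(t),.032*np.sin(t),.0079,1]))[:3]) for t in th]); q2=(q-[337,154]+.4)*5
im=cv2.imread('pics/top3c.png')
for p in q2: cv2.circle(im,tuple(int(round(x)) for x in p),1,(0,0,255),-1)
im2=cv2.imread('pics/scene3c.png')
for z in (.0079,.0139):
  for t in th:
    p=(np.array(proj('scene',(T@np.array([.032*np.cos(t),.032*np.sin(t),z,1]))[:3]))-[98,126]+.4)*5; cv2.circle(im2,tuple(int(round(x)) for x in p),1,(0,0,255),-1)
p=(np.array(proj('scene',(T@np.array([0,0,.0819,1]))[:3]))-[98,126]+.4)*5;print('tip pred crop',p)
cv2.imwrite('pics/ov3.png',np.hstack([im[:400,:390],im2[:400,:390]]))
w=cv2.imread('pics/w3.png')
cv2.imwrite('pics/w3c.png',cv2.resize(w[80:240,130:380],None,fx=3,fy=3,interpolation=cv2.INTER_CUBIC))
"
```

```text
scene tip [ 0.52348591 -0.21451438  0.12000028] tcp [ 0.52266122 -0.21439005  0.20190028]
wrist -1 -1 [164.9 241.1]
wrist -1 1 [152.3 107.6]
wrist 1 -1 [341.6 242.1]
wrist 1 1 [355.5 109.1]
scene -1 -1 [120.8 155.6]
scene -1 1 [178.1 149.5]
scene 1 -1 [120.3 221.5]
scene 1 1 [183.2 213.8]
collar pred x 204.3708962125739 307.2018928010832 ytop 181.86837229193108
collar pred x 205.9723880177156 305.60290827665057 ytop 179.18298421531378
tip pred crop [248.66922314 234.80007725]
```

View pics/ov3.png

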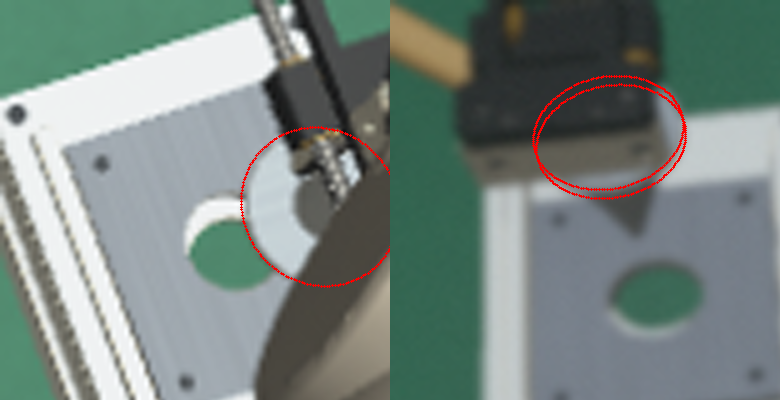

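View pics/w3c.png

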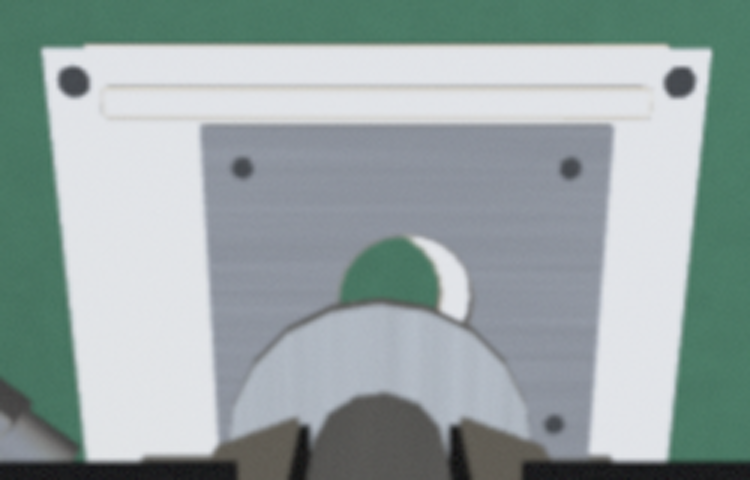

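Pin-to-hole correction from each camera, along the guides and across them:

| Camera | Along guides (mm) | Across (mm) |
|---|---|---|
| Wrist | -1.4 | +1.9 |
| Scene | -2.7 | +0.5 |
| Top | -1.5 | +0.9 |

I'll take -1.9 and +1.0 mm, then lower the tip to just above the plate.

Emit:
jog_arm(
  motion=[
    [[0.0033,-0.0063,0.04],[0,0,0],1],
    [[0,0,0.05],[0,0,0],1],
    [[0,0,0.023],[0,0,0],1],
    [[0,0,0],[0,0,0],1],
    [[0,0,0],[0,0,0],1],
  ],
)

```text
time_s: 7.4
tool_pos: [0.5202, -0.2149, 0.1672]
ee_rot: [1.808, 2.568, 0.0]
force: [-0.5, -0.9, -1.2]
width: 0.296
```

```bash
cat > l.py <<'E'
from h import *
import sys
k=sys.argv[1]; s=env.state();T=toolT(s);np.save(f'pics/L{k}.npy',T)
print(s['force'],s['width'],s['tool_pos'],s['time_s'],'tilt',T[:2,2])
sc=env.get_image('scene');w=env.get_image('wrist');cv2.imwrite(f'pics/s{k}.png',sc);cv2.imwrite(f'pics/w{k}.png',w)
cv2.imwrite(f'pics/L{k}.png',np.hstack([cv2.resize(sc[140:220,110:190],(400,400),interpolation=cv2.INTER_CUBIC),cv2.resize(w[100:240,180:320],(400,400),interpolation=cv2.INTER_CUBIC)]))
E
python3 l.py 4; python3 -c "
from h import *
T=np.load('pics/L4.npy')
print((np.array(proj('scene',(T@np.array([0,0,.0819,1]))[:3]))-[110,140]+.4)*5, (np.array(proj('scene',np.array([.52,-.2148,.083])))-[110,140]+.4)*5)"
```

```text
[-0.5287565  -0.8736154  -1.15465332] 0.29639070483607616 [ 0.52015531 -0.21486639  0.16718202] 7.4 tilt [ 0.00045063 -0.00017625]
[202.57392996 204.93367268] [203.70279848 207.49567695]
```

View pics/L4.png

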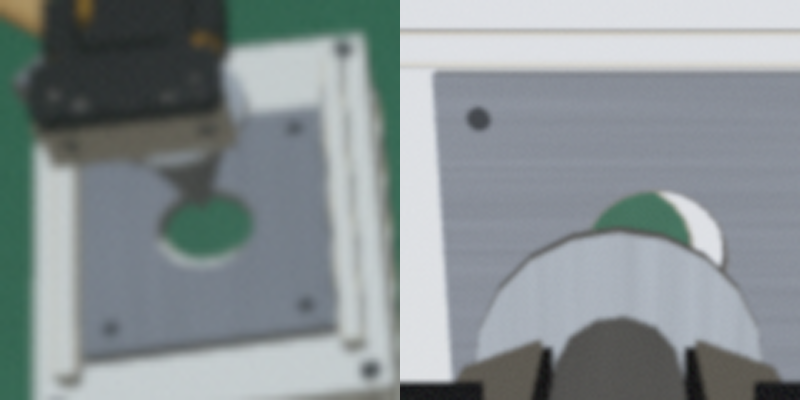

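The tip is over the hole at about (200,205), against a projected hole centre of (204,207) at plate height. Centring is within about 1 mm, so I'll descend in stages and watch the force.

Emit:
jog_arm(
  motion=[
    [[0,0,0.03],[0,0,0],1],
    [[0,0,0.04],[0,0,0],1],
    [[0,0,0.03],[0,0,0],1],
    [[0,0,0.02],[0,0,0],1],
    [[0,0,0.02],[0,0,0],1],
    [[0,0,0],[0,0,0],1],
  ],
)

```text
time_s: 8.25
tool_pos: [0.5197, -0.2146, 0.1244]
ee_rot: [-1.808, -2.568, 0.0]
force: [1.4, 0.1, -2.4]
width: 0.294
```

Emit:
jog_arm(
  motion=[
    [[0,0,0.012],[0,0,0],1],
    [[0,0,0.012],[0,0,0],1],
    [[0,0,0.01],[0,0,0],1],
    [[0,0,0],[0,0,0],1],
    [[0,0,0],[0,0,0],1],
  ],
)

```text
time_s: 8.88
tool_pos: [0.5196, -0.2146, 0.1144]
ee_rot: [-1.808, -2.568, 0.0]
force: [1.9, 0.0, -3.7]
width: 0.296
```

```bash
python3 l.py 5
```

```text
[ 1.94587036  0.03103934 -3.74827906] 0.2963393452183607 [ 0.51964601 -0.21462005  0.11441485] 8.875 tilt [-0.00081038  0.00045015]
```

View pics/L5.png

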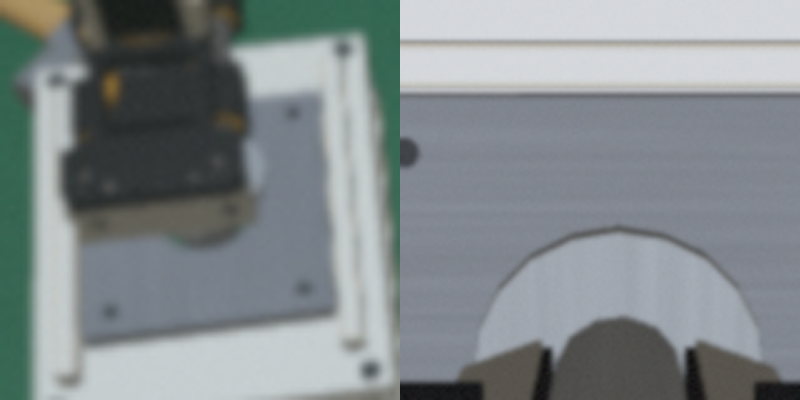

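The plate has slid about 9.7 mm and the forces stay under 4 N. Next I'll take the shank into the deck.

Emit:
jog_arm(
  motion=[
    [[0,0,0.012],[0,0,0],1],
    [[0,0,0.01],[0,0,0],1],
    [[0,0,0.01],[0,0,0],1],
    [[0,0,0.01],[0,0,0],1],
    [[0,0,0],[0,0,0],1],
  ],
)

```text
time_s: 9.6
tool_pos: [0.5199, -0.2147, 0.1018]
ee_rot: [-1.808, -2.569, -0.0]
force: [2.6, 0.8, -2.6]
width: 0.299
```

```bash
python3 l.py 6
```

```text
[ 2.56482115  0.77786184 -2.61824076] 0.2987297865065698 [ 0.51989808 -0.21465072  0.10183218] 9.6 tilt [-0.00022277  0.00026148]
```

Emit:
jog_arm(
  motion=[
    [[0,0,0.008],[0,0,0],1],
    [[0,0,0.006],[0,0,0],1],
    [[0,0,0.003],[0,0,0],1],
    [[0,0,0.002],[0,0,0],1],
    [[0,0,0],[0,0,0],1],
  ],
)

```text
time_s: 10.32
tool_pos: [0.52, -0.2147, 0.0969]
ee_rot: [1.808, 2.569, 0.0]
force: [-0.0, 1.3, 3.5]
width: 0.298
```

Emit:
jog_arm(
  motion=[
    [[0,0,0.002],[0,0,0],1],
    [[0,0,0.002],[0,0,0],1],
    [[0,0,0],[0,0,0],1],
  ],
)

```text
time_s: 10.7
tool_pos: [0.52, -0.2147, 0.0968]
ee_rot: [1.808, 2.568, 0.0]
force: [-1.4, 2.7, 12.6]
width: 0.294
```

```bash
python3 l.py 7
```

```text
[-1.42912579  2.69430732 12.59369064] 0.29391866790241006 [ 0.52002619 -0.21471542  0.09677986] 10.7 tilt [ 0.00085257 -0.0005172 ]
```

View pics/L7.png

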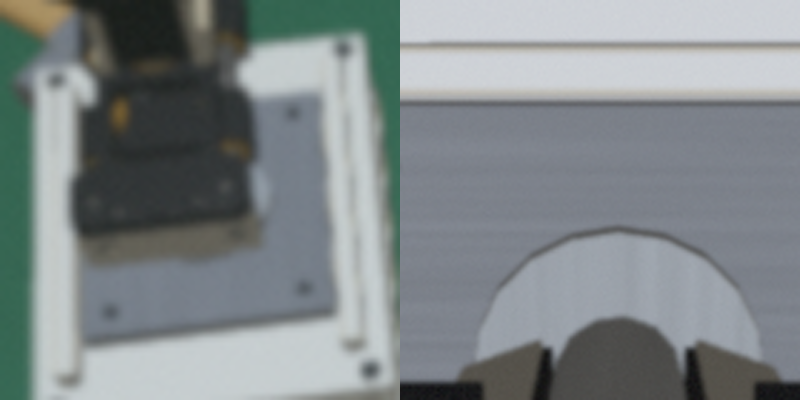

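It reached a firm stop at TCP z 0.0968 (0.0969 expected) with 12.6 N of push. I'll relax the push, open partway, and rise straight up.

Emit:
jog_arm(
  motion=[
    [[0,0,-0.003],[0,0,0],1],
    [[0,0,0],[0,0,0],-0.3],
    [[0,0,0],[0,0,0],-0.3],
    [[0,0,0],[0,0,0],-0.3],
    [[0,0,0],[0,0,0],-0.3],
    [[0,0,0],[0,0,0],-0.3],
    [[0,0,0],[0,0,0],-0.3],
  ],
)

```text
time_s: 11.68
tool_pos: [0.5199, -0.2147, 0.0961]
ee_rot: [-1.808, -2.569, -0.0]
force: [0.5, 0.1, -0.5]
width: 0.65
```

Emit:
jog_arm(
  motion=[
    [[0,0,-0.04],[0,0,0],-0.3],
    [[0,0,-0.08],[0,0,0],-0.3],
    [[0,0,-0.12],[0,0,0],-0.3],
    [[0,0,-0.15],[0,0,0],-0.3],
    [[0,0,-0.08],[0,0,0],-0.3],
    [[0,0,0],[0,0,0],-0.3],
  ],
)

```text
time_s: 12.42
tool_pos: [0.5208, -0.2152, 0.24]
ee_rot: [1.805, 2.565, 0.001]
force: [0.0, 0.0, 0.5]
width: 0.648
```

```bash
python3 -c "print(0)
from h import *
plan((.40,.10,.26),19.4+25,6)"
```

```text
0
[0.187, -0.004, -0.012] [0.0003, 0.0005, -0.0457]
[0.187, 0.009, -0.012] [0.0003, 0.0005, -0.0457]
[0.186, 0.023, -0.012] [0.0003, 0.0005, -0.0457]
[0.184, 0.036, -0.011] [0.0003, 0.0005, -0.0457]
[0.181, 0.049, -0.011] [0.0003, 0.0005, -0.0457]
[0.177, 0.062, -0.011] [0.0003, 0.0005, -0.0457]
```

Now I'll move aside so the fixed cameras have a clear view.

Emit:
jog_arm(
  motion=[
    [[0.187,-0.004,-0.012],[0,0,-0.045],-0.3],
    [[0.187,0.009,-0.012],[0,0,-0.045],-0.3],
    [[0.186,0.023,-0.012],[0,0,-0.045],-0.3],
    [[0.184,0.036,-0.011],[0,0,-0.045],-0.3],
    [[0.181,0.05,-0.011],[0,0,-0.045],-0.3],
    [[0.177,0.06,-0.011],[0,0,-0.045],-0.3],
    [[0,0,0],[0,0,0],-0.3],
    [[0,0,0],[0,0,0],-0.3],
  ],
)

```text
time_s: 13.42
tool_pos: [0.3996, 0.1002, 0.2573]
ee_rot: [-1.226, -2.892, 0.001]
force: [0.5, -1.8, -0.3]
width: 0.649
```

```bash
python3 -c "
from h import *
o=[]
for n,c in(('scene',(110,145)),('top',(340,155))):
    im=env.get_image(n);cv2.imwrite(f'pics/{n}9.png',im);o.append(cv2.resize(im[c[1]:c[1]+95,c[0]:c[0]+95],(399,399),interpolation=cv2.INTER_CUBIC))
cv2.imwrite('pics/fin.png',np.hstack(o))"
```

View pics/fin.png

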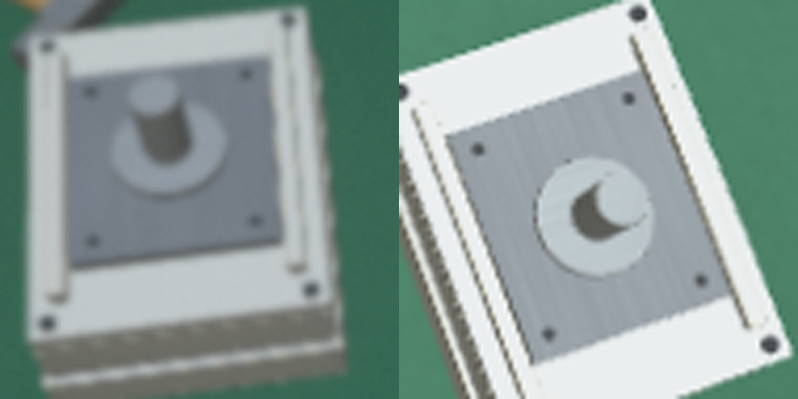

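View pics/scene9.png

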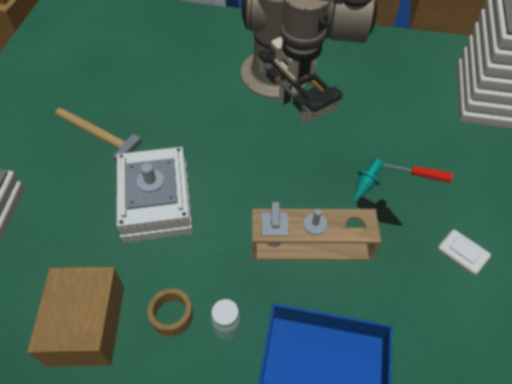

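The final views show the pin upright in the plate with its collar flat on it, and the plate square between the rails. The black and turquoise parts now lie on their sides. They were already lying in the first wrist picture, before I gripped anything. I'll check the final state with numbers.

```bash
python3 -c "
from h import *
a=lambda x,y:(110+x/4.2-.4,145+y/4.2-.4)
b=lambda x,y:(340+(x-399)/4.2-.4,155+y/4.2-.4)
print('handle top',two(ray('scene',a(156,95)),ray('top',b(623,202))),'expect z .137')
print('collar',plane('scene',a(168,146),.089),plane('top',b(596,216),.089))
A=np.array([plane('scene',a(*p),.083) for p in((90,92),(246,74),(256,221),(92,241))]);print('plate scene',A.mean(0))
A=np.array([plane('top',b(*p),.083) for p in((478,149),(628,98),(701,281),(548,334))]);print('plate top',A.mean(0))
A=np.array([plane('scene',a(*p),.074) for p in((47,46),(288,19),(311,289),(47,323))]);print('housing scene',A.mean(0))
A,B=cv2.imread('pics/top0.png'),cv2.imread('pics/top9.png')
print(env.state()['time_s'])
"
```

```text
handle top (array([ 0.51806864, -0.21595431,  0.13415368]), np.float64(0.0023427933626732297)) expect z .137
collar [ 0.51948995 -0.21569405  0.089     ] [ 0.51941454 -0.21673059  0.089     ]
plate scene [ 0.5211666  -0.21426878  0.083     ]
plate top [ 0.52121392 -0.21488804  0.083     ]
housing scene [ 0.52002613 -0.21462476  0.074     ]
13.525
```

```bash
python3 -c "
from workcell import env
print(env.sign_off())"
```

```text
the job is handed in; nothing more can be done
None
```

I took the thick round-collared pin from the rack's +y hole and drove it point down through the plate and housing. Its cone pulled the plate into line, and I then let go and moved the arm clear. I handed the job in at about 13.5 s of the 48 s allowed; sign-off reports no verdict.

**What the last checks showed**
- **Seating:** the collar met a firm stop at TCP z 0.0968 m (0.0969 expected), with about 13 N of push.
- **Plate:** its centre measured within about 1 mm of the housing's. It had slid about 9.7 mm, moved only by the pin.
- **Release:** the pin stayed upright with its collar on the plate, and the gripper touched nothing.

**What disagreed**
- **Handle height:** the triangulated handle top came out at z 0.134 m against 0.137 m expected, with rays 2.3 mm apart. I put this down to picking pixels on a small target, since the stop height agrees.
- **Collar centre:** it measured about 1–2 mm off the plate centre, within the 2 mm clearance.
- **Look-alikes:** the black and turquoise parts were standing in the first picture at time 0 and lying down by the first wrist picture at 1.5 s. The arm's path passed well above them with no contact force, so they seem to have toppled by themselves.

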